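# Clamp a glaze test tile in its jig

## Robot

A 6-joint arm with a two-finger parallel gripper is mounted at the origin on the work surface. World frame = base frame: x ahead of the robot, y to its left, z up, the work surface at z = 0. Lengths are in m, angles in rad, forces in N, time in s.
With the tool pointing down it reaches from about 0.35 to 0.775 m from the base axis. Payload 5.5 kg.
Tool frame: the origin (TCP) lies midway between the tips of the shut fingers; the grasp point (between the pads) lies 19 mm behind it; z points along the fingers, y is the line along which they close (so a half turn about z gives the same grasp; the last joint's range is limited). The gripper opens to 85 mm and grips with 20 to 120 N. Pads are 22 mm wide; open, the fingers measure 114 mm over their backs; the gripper's body (76 mm by 85 mm) begins 54 mm behind the grasp point. The pads swing forward as they close: fully open they stand 13 mm farther back than shut.
Start: joints at [-1.292, 0.313, 0.046, 1.304, 0, 1.431], TCP at [0.234, -0.525, 0.231] pointing down, gripper open.
Joint ranges: [-2.76, 2.76], [-0.86, 1.69], [-1.03, 1.26], [-2.2, 2.34], [-1.47, 1.5], [-3.14, 3.14]. Speed limits (rad/s): [2.57, 2.57, 3.14, 3.14, 3.14, 3.14].

## Interface

Orientations are given as a unit quaternion [w, x, y, z].
In Python, from workcell import env gives the robot as it stands.
- The arm moves only by the tool move_arm, never from a script. Its argument "targets" is a list of rows, each a list of 3 entries, a list of its own where there are three numbers: the shift along the tool's x, y, z in mm, then the turn, a rotation vector about the tool's x, y, z in units of 10 degrees (1.0 is 10 degrees), then the closure, from -1 (fully open) to 1 (shut). In form: [[[dx, dy, dz], [ax, ay, az], gripper], ...]. A call has 1 to 5 rows; each row is the pose to reach, as a shift and turn from the pose commanded when the call began, along the tool's axes at that moment; what a row does not reach only later rows make up. A row lasts 1/8 s, in which the tool goes at most 62.5 mm and 10.7 degrees, less where a joint would pass 70% of its speed; a pose out of reach is approached as far as the arm can. A call with a gripper value outside its range is refused whole. The fingers move at their own pace and stop on an object; "squeeze" is the grip in N (left out, the last holds). Time passes only in rows, so rows that repeat a pose let the fingers close. It gives the time, the measured TCP pose, the force, the opening and the grip force at its end, in the units of the state.
- env.get_state(): the state, without advancing time (a new reading comes with each control period).
- env.read_camera(name): name is "side" or "top"; returns a dict with "pixels" (420x560x3 uint8, red, green, blue), "fovy" (degrees; the focal length in pixels is half the picture's height over the tangent of half this angle, whatever the lens; pixels are square), "cx", "cy" (the principal point, pixels), "extrinsics" (4x4, takes a point from world to camera coordinates). Camera axes: x right, y up, looking along -z (the intrinsics and any distortion apply to the point x, -y, -z); pixel columns grow to the right and rows downward; lengths in m; the calibration is good to about 2 mm. A picture is of the moment at which its call begins. There is no depth.
- env.hand_in(): hands the job in; it is judged then, once.
Trained networks look in a picture, given as the dict that the camera call returned (one of the last four; its "shot" number tells which), for a name from the list of things; names that differ only in an ending like _2 or _b are one class to them, and where a whole thing is asked for, a point or a joint stands for the part that bears it (a point fixed in the world has none). Each returns a list of dicts, best first, with "confidence" (0 to 1); they miss things now and then, are a little off and sometimes report something else, mostly with a low value. They report only what shows in the picture. A call takes as long as a camera call.
- env.spot_in(thing, picture): "centre" ([x, y, z] in m, in world coordinates, good to about 4 mm: the middle of the surface that is visible of it).
- env.regions_of(thing, picture): "mask" (420x560 bool, what is visible of it).
- env.landmark_of(thing, picture): "centre" ([x, y, z] in m, in world coordinates, good to about 4 mm: a listed point, or the origin of a listed thing).
The state is a dict: "clock": time; "joint_pos": joint angles; "qvel": joint speeds; "tau": joint torques, N m; "tcp_pos": TCP position; "orientation": TCP orientation; "wrist_force": force on the tool from outside, world axes, zero at the start; "ft_torque": the same for the moment, N m; "finger_gap": finger opening in m; "grip_force": force on a finger pad.
Only numpy, scipy, OpenCV 4.12 (cv2) and the standard library are available. Lean on these libraries where they do the work, as an engineer would, in place of code of your own. Each camera call takes 0.05 s, during which the arm holds its last target. There are 200 camera calls.

## Task

Slide the loose glaze test tile on the grey jig snugly into the corner of its two aluminium stops while the clamp is still open, then push the red toggle-clamp handle down past its over-centre point until it locks against its stop, with the rubber foot holding the tile in the corner. The tile chips easily, so touch it gently (under 15 N), do not force the handle (under 25 N), leave the two jars and the white muller where they are, and come away clear at the end.

Things in the scene. Friction and masses are not known exactly. Their poses are not given: they have to be found in the camera images.
- jig: Grey board 340 x 180 x 12 mm fixed to the bench. Frame: z up, origin on the bench; board spans x -170..170, y -70..110 mm, deck (its top) at z = 12. The tile lies on the -x half; a steel hold-down toggle clamp stands at x 30..105, |y| < 22, its handle towards +x, its bar reaching over the end stop towards -x, both moving in the plane y = 0
- corner (a point): Inner corner of the two aluminium stops at deck level: x = 0, y = -40, z = 12 mm in the jig's frame, axes as the jig's. The end stop's face is the plane x = 0 (from y -26 to 38), the side stop's face is the plane y = -40 (from x -76 to -12); both rails are rigid, 10 mm thick, and stand 8 mm above the deck. The tile belongs at x < 0, y > -40
- tile: Loose white ceramic test tile 80 x 80 x 9 mm, about 130 g, six glaze swatches on top; origin at the centre of its underside, z up, sides along x and y. Starts flat on the deck, turned up to 0.25 rad from square, some 15 to 45 mm from the end stop and 10 to 35 mm from the side stop. Seated: origin at x = -40, y = 0 in the jig's frame, axes parallel to the jig's
- handle: Clamp handle: steel shank, red round grip 16 mm thick from 40 to 130 mm from the pivot, in the jig's plane y = 0. Origin on the pivot line (jig x = 89, z = 67 mm, parallel to jig y). The tilt of its z axis from vertical is the closing angle: 0 open (grip points to jig +x, 1.21 rad above level; starts at 0 to 0.15), 1.15 over-centre, 1.21 level on its rigid stop
- grip_push (a point): Point on the centre line of the red grip, 95 mm from the pivot, a good place to push. The handle stays where left when open; it moves easily (1 to 3 N here) until the foot meets the tile at about 0.82 rad, then resists to a peak of about 8 to 9 N at 0.9 to 1.05, fades to nothing at 1.15, and is then drawn on to its stop
- bar: Steel bar of the clamp, 100 x 12 x 12 mm, linked to the handle; origin on its pivot (jig x = 45, z = 50 mm). Open, it stands up with the foot near jig x -35 to -20 at z 90 to 105; it swings down in the plane y = 0 as the handle closes, laying the foot on the tile at jig x = -35
- foot: Black rubber foot, 18 mm across, 10 mm high, under the end of the clamp's bar on a springy spindle that gives a few millimetres; origin at the centre of its underside. In the locked clamp it presses the tile with about 25 N
- jar_a: Grey glaze jar with a white lid, 56 mm across, 65 mm high, loose; origin under its centre; to be left alone
- jar_b: Brown glaze jar with a white lid, 56 mm across, 65 mm high, loose; origin under its centre; to be left alone
- muller: Small white ceramic muller, 50 x 40 mm foot, 47 mm high, loose; origin under its centre; to be left alone

How it is judged:
By the outcome, as a careful person would: the job done as asked, in the order asked, and still so for the second after the job is handed in, with the robot touching nothing.
It also fails if it takes over 72 s, if anything falls off the work surface, if the arm or the gripper's body presses on something with over 40 N, if the wrist force passes 120 N, or if a joint passes its speed limit or range.

## Working session

There is one attempt and no reset: what is moved stays moved. The work goes in short steps, Python scripts to look and compute and a tool call to move; the robot and the scene stay as the last step left them, time stands still between calls to the robot, and variables do not carry over. Pictures are saved under pics/ and viewed, at most 10 in all, crops included, and the job is handed in when it is done.

Besides the shell and the picture viewer there is one more tool, called by a JSON object that holds its "api" and its "payload". move_arm: Moves the arm, as the interface text tells. Its arguments: {"type":"object","properties":{"targets":{"type":"array","items":{"type":"array"}},"squeeze":{"type":"number"}},"required":["targets"]}

```bash
mkdir -p pics; ls
cat > h.py <<'E'
import numpy as np, cv2
from workcell import env
def cam(name,fn=None):
    p=env.read_camera(name)
    if fn: cv2.imwrite('pics/'+fn,p['pixels'][:,:,::-1])
    return p
def K(p):
    f=p['pixels'].shape[0]/2/np.tan(np.radians(p['fovy'])/2)
    return np.array([[f,0,p['cx']],[0,f,p['cy']],[0,0,1]])
def proj(p,X):
    X=np.atleast_2d(X); E=np.array(p['extrinsics'])
    c=X@E[:3,:3].T+E[:3,3]; c=c*[1,-1,-1]
    q=c@K(p).T; return q[:,:2]/q[:,2:]
def ray_z(p,uv,z):
    E=np.array(p['extrinsics']);R=E[:3,:3];o=-R.T@E[:3,3]
    uv=np.atleast_2d(uv).astype(float)
    d=np.c_[uv,np.ones(len(uv))]@np.linalg.inv(K(p)).T
    d=(d*[1,-1,-1])@R
    return o+d*((z-o[2])/d[:,2])[:,None]
E
python3 - <<'E'
from h import *
for n in('side','top'):
    p=cam(n,n+'1.png'); print(n,{k:v for k,v in p.items() if k not in('pixels','extrinsics')}); print(np.round(p['extrinsics'],3))
    for t in('jig','corner','tile','handle','grip_push','bar','foot','jar_a','jar_b','muller'):
        print(t,[(np.round(d['centre'],3),round(d['confidence'],2)) for d in env.landmark_of(t,p)[:2]])
E
```

```text
pics
side {'fovy': 43.005647494014525, 'cx': 276.6127646744326, 'cy': 214.82972317670635, 'shot': 1}
[[ 9.970e-01 -7.600e-02 -1.000e-03 -5.950e-01]
 [ 6.000e-02  7.820e-01  6.210e-01 -1.830e-01]
 [-4.700e-02 -6.190e-01  7.840e-01 -1.065e+00]
 [ 0.000e+00  0.000e+00  0.000e+00  1.000e+00]]
jig [(array([ 0.58 , -0.021,  0.001]), 0.66)]
corner [(array([ 0.619, -0.038,  0.011]), 0.65)]
tile [(array([ 0.533, -0.071,  0.013]), 0.7)]
handle [(array([0.607, 0.062, 0.068]), 0.79)]
grip_push [(array([0.615, 0.095, 0.153]), 0.79)]
bar [(array([0.59 , 0.017, 0.049]), 0.8)]
foot [(array([ 0.57 , -0.048,  0.092]), 0.65)]
jar_a [(array([ 0.739,  0.166, -0.001]), 0.87), (array([ 0.622,  0.242, -0.002]), 0.84)]
jar_b [(array([ 0.739,  0.166, -0.001]), 0.87), (array([ 0.622,  0.242, -0.002]), 0.84)]
muller [(array([ 0.71 , -0.077,  0.002]), 0.69), (array([ 0.618, -0.035,  0.008]), 0.32)]
top {'fovy': 44.283451123268485, 'cx': 277.196790251877, 'cy': 211.29027856252998, 'shot': 2}
[[ 0.008 -1.     0.01   0.088]
 [ 0.991  0.009  0.136 -0.621]
 [-0.136  0.008  0.991 -1.06 ]
 [ 0.     0.     0.     1.   ]]
jig [(array([ 0.577, -0.022, -0.001]), 0.94)]
corner [(array([ 0.614, -0.034,  0.014]), 0.56), (array([0.592, 0.018, 0.047]), 0.17)]
tile [(array([ 0.529, -0.072,  0.015]), 0.56), (array([ 0.74 ,  0.162, -0.   ]), 0.19)]
handle [(array([0.605, 0.062, 0.064]), 0.56)]
grip_push [(array([0.617, 0.097, 0.154]), 0.72)]
bar [(array([0.594, 0.018, 0.048]), 0.83)]
foot [(array([ 0.57 , -0.054,  0.096]), 0.42)]
jar_a [(array([0.619, 0.24 , 0.007]), 0.79), (array([ 0.741,  0.161, -0.   ]), 0.67)]
jar_b [(array([0.619, 0.24 , 0.007]), 0.79), (array([ 0.741,  0.161, -0.   ]), 0.67)]
muller [(array([ 0.712, -0.082, -0.   ]), 0.6), (array([0.615, 0.098, 0.156]), 0.44)]
```

View pics/side1.png

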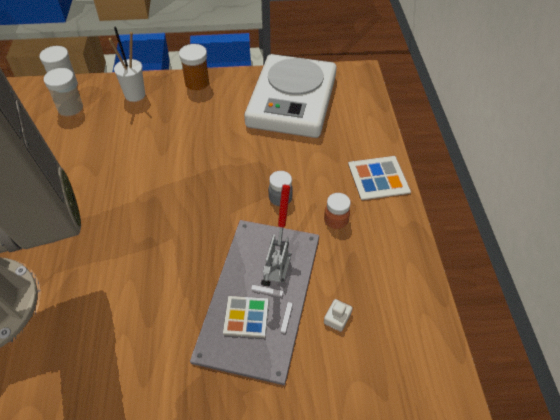

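View pics/top1.png

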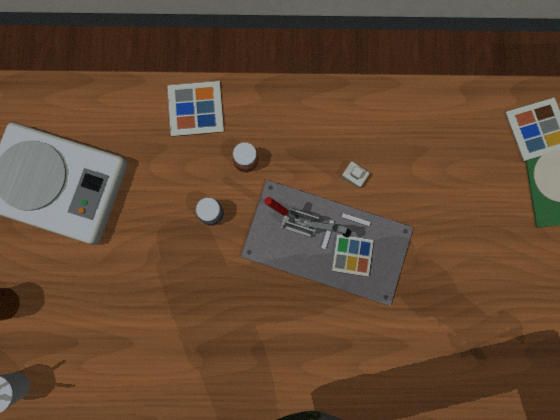

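The side view shows the jig at pixels (200–318, 222–376), with the tile near (246, 317) and the red grip at (284, 205). The top view shows the tile near (352, 255), with the end stop at (328, 235) and the side stop at (356, 219). I'll fit the outlines next.

```bash
cat >> h.py <<'E'
def rect(p,thing,z):
    r=env.regions_of(thing,p)
    out=[]
    for m in r[:1]:
        ys,xs=np.nonzero(m['mask'])
        P=ray_z(p,np.c_[xs,ys],z)[:,:2]
        c,s,a=cv2.minAreaRect((P*1000).astype(np.float32))
        out.append((np.round(c,1),np.round(s,1),round(a,1),round(m['confidence'],2)))
    return out
E
python3 - <<'E'
from h import *
for n in('side','top'):
    p=cam(n)
    print(n,rect(p,'jig',.012),rect(p,'tile',.021))
    print([ (t,np.round(d['centre'],3)) for t in('handle','bar','grip_push','foot','tile') for d in env.landmark_of(t,p)[:1]])
    cv2.imwrite('pics/z%s.png'%n,cv2.resize((p['pixels'][215:385,190:330] if n=='side' else p['pixels'][170:310,230:420])[:,:,::-1],None,fx=3.5 if n=='side' else 4,fy=3.5 if n=='side' else 4,interpolation=cv2.INTER_CUBIC))
s=env.get_state();print(s)
E
```

```text
side [(array([580.1,  41.7]), array([469.9, 180.3]), 72.3, 0.91)] [(array([531.8, -72.4]), array([81.8, 79.9]), 81.4, 0.87)]
[('handle', array([0.607, 0.062, 0.068])), ('bar', array([0.591, 0.015, 0.051])), ('grip_push', array([0.614, 0.096, 0.154])), ('foot', array([ 0.569, -0.05 ,  0.089])), ('tile', array([ 0.531, -0.068,  0.015]))]
top [(array([559.3, -17.6]), array([341.5, 184.1]), 72.7, 0.78)] [(array([624. ,  77.4]), array([95.6, 14.6]), 56.6, 0.64)]
[('handle', array([0.608, 0.062, 0.067])), ('bar', array([0.606, 0.063, 0.065])), ('grip_push', array([0.614, 0.094, 0.155])), ('foot', array([0.607, 0.063, 0.064])), ('tile', array([ 0.529, -0.071,  0.012]))]
{'clock': 1.9, 'joint_pos': array([-1.29161552e+00,  3.13169880e-01,  4.60641576e-02,  1.30360389e+00,
        1.16288948e-06,  1.43121451e+00]), 'qvel': array([-0.00061926,  0.00132423, -0.00065294, -0.0004148 ,  0.00219403,
        0.00096172]), 'tau': array([ 6.37826543e-04, -4.80456734e+01,  2.98803824e+01,  4.37250710e-04,
       -8.40625694e-05,  1.50304036e-07]), 'tcp_pos': array([ 0.23381951, -0.52533632,  0.23132565]), 'orientation': array([4.32131226e-05, 9.78159698e-01, 2.07854766e-01, 3.60402613e-06]), 'wrist_force': array([ 0.36251121, -0.26503896, -0.31356441]), 'ft_torque': array([-0.00867934, -0.06370891,  0.03093571]), 'grip_force': 0.0, 'finger_gap': 0.08560720377510861}
```

View pics/ztop.png

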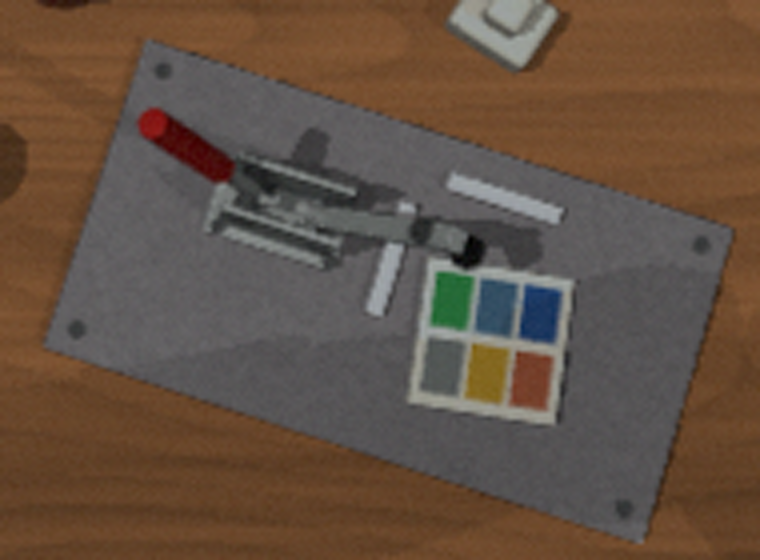

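The crop shows the deck corners at (147,40), (735,230), (643,542) and (45,348). The tile corners are at about (428,258), (576,282), (557,425) and (408,402). The end stop runs (405,205)–(375,315) and the side stop (450,180)–(562,215).

Run:
```python
from h import *
p=cam('top')
f=lambda c,z:ray_z(p,np.array(c)/4+[229.6,169.6],z)[:,:2]*1000
J=f([(147,40),(735,230),(643,542),(45,348)],.012)  # jig (170,-70),(-170,-70),(-170,110),(170,110)
M=np.array([(170,-70),(-170,-70),(-170,110),(170,110)],float)
def rigid(M,J):
    a,b=M.mean(0),J.mean(0);A,B=M-a,J-b
    y=np.arctan2((A[:,0]*B[:,1]-A[:,1]*B[:,0]).sum(),(A*B).sum())
    R=np.array([[np.cos(y),-np.sin(y)],[np.sin(y),np.cos(y)]])
    return y,R,b-R@a,np.abs(J-(M@R.T+b-R@a)).max()
y,R,o,e=rigid(M,J);print('jig',np.degrees(y),o,e)
T=f([(428,258),(576,282),(557,425),(408,402)],.021)
yt,Rt,ot,et=rigid(np.array([(40,-40),(-40,-40),(-40,40),(40,40)],float),T);print('tile',np.degrees(yt),ot,et)
print('tile in jig',(ot-o)@R,np.degrees(yt-y), 'corners',(T-o)@R)
S=f([(562,215),(450,180)],.020);print('stop far edge',(S-o)@R)
for q,z in(((89,0),67),((45,0),50)):print(q,R@np.array(q)+o)
q=cam('side')
print(proj(q,np.c_[M@R.T+o,[12]*4]/1000), rect(q,'tile',.021))
```

```text
jig 72.44614036427313 [578.15447813 -23.63873005] 1.721654328904492
tile 81.52058415129233 [529.96797966 -70.81491866] 1.21158289991331
tile in jig [-59.51252882  31.71419746] 9.074443787019204 corners [[ -13.29272904   -0.64585782]
 [ -93.36112903  -13.03124684]
 [-105.52457077   63.76074317]
 [ -25.87168643   76.77315131]]
stop far edge [[-75.8715596  -45.81858103]
 [-12.25423284 -45.26173178]]
(89, 0) [604.99707279  61.21688327]
(45, 0) [591.72657655  19.26579354]
[[317.82676612 234.33017946]
 [283.40233235 383.28488869]
 [188.02212196 361.43975328]
 [238.21981271 219.48396585]] [(array([532.1, -71. ]), array([85.2, 80.8]), 81.7, 0.75)]
```

View pics/zside.png

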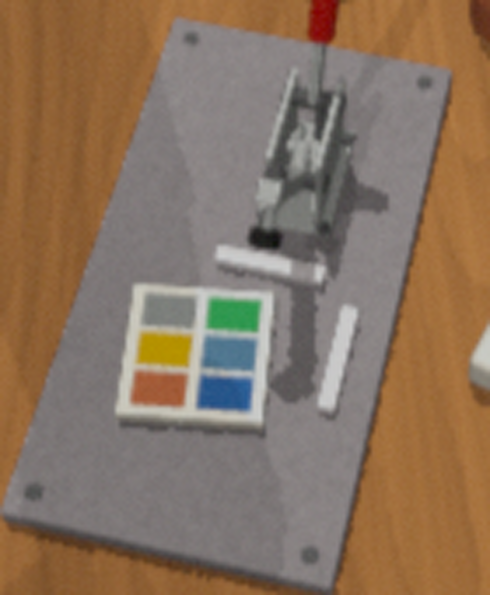

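```bash
cat >> h.py <<'E'
from scipy.spatial.transform import Rotation as Ro
YAW=np.radians(72.5); O=np.array([579,-22.8,0.])
RJ=Ro.from_euler('z',YAW).as_matrix()
def orient(yaw,tilt=0):
    """tool down, tool x at yaw deg in jig; tilt (deg) leans tool body towards tool -x if >0"""
    a=np.radians(yaw); x=np.array([np.cos(a),np.sin(a),0]); z=np.array([0,0,-1.]); y=np.cross(z,x)
    t=np.radians(tilt); z2=z*np.cos(t)+x*np.sin(t); x2=np.cross(y,z2)
    return RJ@np.c_[x2,y,z2]
def state():
    s=env.get_state();q=s['orientation'];R=Ro.from_quat([q[1],q[2],q[3],q[0]]).as_matrix()
    P=RJ.T@(s['tcp_pos']*1000-O); return s,R,P
def go(P,yaw,tilt=0):
    s,R,P0=state(); d=R.T@RJ@(np.array(P)-P0); T=orient(yaw,tilt)
    r=np.degrees(Ro.from_matrix(R.T@T).as_rotvec())/10
    print('t',round(s['clock'],2),'jigP',P0.round(1),'F',(RJ.T@s['wrist_force']).round(1),'gap',round(s['finger_gap'],4),'| shift',d.round(1),'turn',r.round(2))
E
python3 - <<'E'
from h import *
go([-65,115,130],90,-8)   # tool x = jig +y, body leaning to +y
E
```

```text
t 2.05 jigP [-583.1  178.1  231.3] F [ 0.3 -0.1 -0.1] gap 0.0857 | shift [ 390.5 -346.3  101.3] turn [ -0.97  -0.37 -13.82]
```

{"api": "move_arm", "payload": {"targets": [[[390, -346, 100], [-0.97, -0.37, -13.8], 0.05], [[390, -346, 100], [-0.97, -0.37, -13.8], 0.05], [[390, -346, 100], [-0.97, -0.37, -13.8], 0.05], [[390, -346, 100], [-0.97, -0.37, -13.8], 0.05], [[390, -346, 100], [-0.97, -0.37, -13.8], 0.05]]}}

```text
clock: 2.68
tcp_pos: [0.3613, -0.2443, 0.1724]
orientation: [0.034, 0.777, 0.628, -0.005]
wrist_force: [1.9, -0.4, 0.7]
finger_gap: 0.0408
grip_force: 0.0
```

```bash
python3 -c "
from h import *
go([-65,115,130],90,-8)"
```

```text
t 2.67 jigP [-276.7  141.   172.4] F [ 0.2 -1.9  0.7] gap 0.0408 | shift [210.2  44.   33.8] turn [-0.59 -0.21 -8.43]
```

{"api": "move_arm", "payload": {"targets": [[[210, 44, 34], [-0.59, -0.21, -8.43], 0.05], [[210, 44, 34], [-0.59, -0.21, -8.43], 0.05], [[210, 44, 34], [-0.59, -0.21, -8.43], 0.05], [[210, 44, 34], [-0.59, -0.21, -8.43], 0.05], [[210, 44, 34], [-0.59, -0.21, -8.43], 0.05]]}}

```text
clock: 3.3
tcp_pos: [0.4505, -0.0502, 0.1295]
orientation: [0.059, 0.407, 0.912, -0.009]
wrist_force: [0.7, -0.5, -0.2]
finger_gap: 0.0406
grip_force: 0.0
```

```bash
python3 -c "
from h import *
go([-65,105,60],90,-8)"
```

```text
t 3.3 jigP [-64.8 114.3 129.5] F [-0.3 -0.8 -0.2] gap 0.0406 | shift [-0.1  2.3 70.1] turn [-0.21 -0.09 -3.05]
```

{"api": "move_arm", "payload": {"targets": [[[0, 2, 70], [-0.21, -0.09, -3.05], 0.05], [[0, 2, 70], [-0.21, -0.09, -3.05], 0.05], [[0, 2, 70], [-0.21, -0.09, -3.05], 0.05], [[0, 2, 70], [-0.21, -0.09, -3.05], 0.05]]}}

```text
clock: 3.8
tcp_pos: [0.4585, -0.0558, 0.0605]
orientation: [0.069, 0.158, 0.985, -0.011]
wrist_force: [-0.6, 1.0, -0.3]
finger_gap: 0.0409
grip_force: 0.0
```

```bash
python3 -c "
from h import *
go([-62,102,16],90,-8)"
```

```text
t 3.8 jigP [-67.7 104.9  60.5] F [ 0.8  0.9 -0.3] gap 0.0409 | shift [ 3.4  5.7 44.4] turn [-0.01  0.   -0.07]
```

{"api": "move_arm", "payload": {"targets": [[[2, 5, 35], [0, 0, 0], 0.05], [[3, 5, 41], [0, 0, 0], 0.05], [[3, 5, 43], [0, 0, 0], 0.05], [[3, 5, 43], [0, 0, 0], 0.05]]}}

```text
clock: 4.3
tcp_pos: [0.4637, -0.0522, 0.0183]
orientation: [0.07, 0.157, 0.985, -0.011]
wrist_force: [-0.9, 0.4, 0.6]
finger_gap: 0.0406
grip_force: 0.0
```

```bash
python3 -c "
from h import *
go([-62,102,13],90,-8)"
```

```text
t 4.3 jigP [-62.7 101.1  18.3] F [0.1 1.  0.6] gap 0.0406 | shift [1.7 0.7 5.2] turn [-0.01  0.01 -0.06]
```

Next I'll feel for the deck in 1 mm steps.

{"api": "move_arm", "payload": {"targets": [[[0, 0, 1], [0, 0, 0], 0.05], [[0, 0, 2], [0, 0, 0], 0.05], [[0, 0, 2], [0, 0, 0], 0.05]]}}

```text
clock: 4.68
tcp_pos: [0.4635, -0.0521, 0.0157]
orientation: [0.069, 0.157, 0.985, -0.011]
wrist_force: [-0.2, 0.2, 0.1]
finger_gap: 0.0402
grip_force: 0.0
```

{"api": "move_arm", "payload": {"targets": [[[0, 0, 1], [0, 0, 0], 0.05], [[0, 0, 1], [0, 0, 0], 0.05]]}}

```text
clock: 4.92
tcp_pos: [0.4635, -0.052, 0.0145]
orientation: [0.069, 0.157, 0.985, -0.011]
wrist_force: [-0.1, 0.1, 0.5]
finger_gap: 0.0406
grip_force: 0.0
```

{"api": "move_arm", "payload": {"targets": [[[0, 0, 1], [0, 0, 0], 0.05], [[0, 0, 1], [0, 0, 0], 0.05]]}}

```text
clock: 5.18
tcp_pos: [0.4636, -0.0521, 0.0135]
orientation: [0.069, 0.157, 0.985, -0.011]
wrist_force: [-0.1, 0.4, -1.0]
finger_gap: 0.0406
grip_force: 0.0
```

{"api": "move_arm", "payload": {"targets": [[[0, 0, 1], [0, 0, 0], 0.05], [[-7, 0, 2], [0, 0, 0], 0.05], [[-14, 0, 3], [0, 0, 0], 0.05], [[-20, 0, 3.8], [0, 0, 0], 0.05], [[-25, 0, 4.5], [0, 0, 0], 0.05]]}}

```text
clock: 5.8
tcp_pos: [0.4879, -0.0599, 0.0125]
orientation: [0.069, 0.157, 0.985, -0.011]
wrist_force: [-1.5, 1.8, 0.4]
finger_gap: 0.0409
grip_force: 0.8
```

```bash
python3 -c "
from h import *
go([-62,56,12.5],90,-8)"
```

```text
t 5.8 jigP [-62.8  75.7  12.5] F [1.3 2.  0.4] gap 0.0409 | shift [-19.5   1.    2.7] turn [-0.   -0.   -0.06]
```

{"api": "move_arm", "payload": {"targets": [[[-4, 0, 0.5], [0, 0, 0], 0.05], [[-8, 0, 1.1], [0, 0, 0], 0.05], [[-12, 0, 1.6], [0, 0, 0], 0.05], [[-15, 0, 2.1], [0, 0, 0], 0.05], [[-17, 0, 2.4], [0, 0, 0], 0.05]]}}

```text
clock: 6.42
tcp_pos: [0.5042, -0.0654, 0.0126]
orientation: [0.069, 0.157, 0.985, -0.011]
wrist_force: [-1.2, 0.3, 0.8]
finger_gap: 0.0408
grip_force: 1.0
```

```bash
python3 -c "
from h import *
go([-62,51,12.5],90,-8)
p=cam('top','t2.png');cv2.imwrite('pics/t2.png',cv2.resize(p['pixels'][170:310,230:420,::-1],None,fx=4,fy=4))
q=cam('side');print(rect(q,'tile',.021))
s=proj(q,[[.56,-.05,.02]])[0].astype(int);print(s)
cv2.imwrite('pics/s2.png',cv2.resize(q['pixels'][250:360,190:330,::-1],None,fx=4,fy=4))"
```

```text
t 6.42 jigP [-63.1  58.6  12.6] F [-0.1  1.3  0.8] gap 0.0408 | shift [-7.5  1.2  1.2] turn [-0.01  0.   -0.06]
[(array([552.9, -85.7]), array([84.8, 83.4]), 71.4, 0.9)]
[259 304]
```

View pics/s2.png

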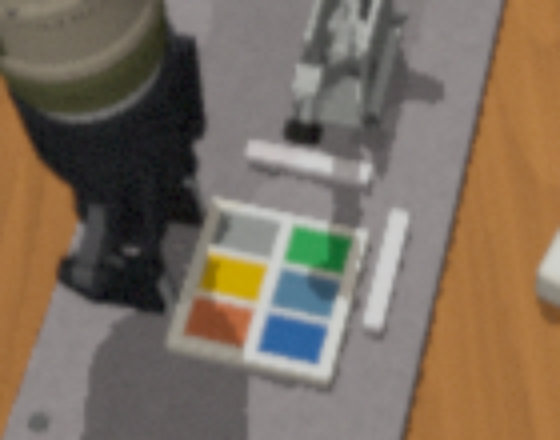

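The tile is now square and sits a few mm off the side stop: its right edge runs (368,235)–(330,380), and the stop starts at (388,210). I'll creep it in.

{"api": "move_arm", "payload": {"targets": [[[-1.5, 0, 0.2], [0, 0, 0], 0.05], [[-3, 0, 0.4], [0, 0, 0], 0.05], [[-4, 0, 0.6], [0, 0, 0], 0.05], [[-4.5, 0, 0.7], [0, 0, 0], 0.05]]}}

```text
clock: 7.08
tcp_pos: [0.5084, -0.0667, 0.0126]
orientation: [0.069, 0.157, 0.985, -0.011]
wrist_force: [-2.8, 1.1, 2.2]
finger_gap: 0.0406
grip_force: 1.3
```

{"api": "move_arm", "payload": {"targets": [[[-0.7, 0, 0.1], [0, 0, 0], 0.05], [[-0.7, 0, 0.1], [0, 0, 0], 0.05]]}}

```text
clock: 7.32
tcp_pos: [0.5092, -0.067, 0.0126]
orientation: [0.069, 0.157, 0.985, -0.011]
wrist_force: [-2.1, 0.7, 1.4]
finger_gap: 0.0404
grip_force: 0.8
```

{"api": "move_arm", "payload": {"targets": [[[-0.7, 0, 0.1], [0, 0, 0], 0.05], [[-0.7, 0, 0.1], [0, 0, 0], 0.05]]}}

```text
clock: 7.58
tcp_pos: [0.51, -0.0672, 0.0126]
orientation: [0.069, 0.157, 0.985, -0.011]
wrist_force: [-1.8, 1.2, 1.3]
finger_gap: 0.0405
grip_force: 0.8
```

{"api": "move_arm", "payload": {"targets": [[[-0.7, 0, 0.1], [0, 0, 0], 0.05], [[-0.7, 0, 0.1], [0, 0, 0], 0.05]]}}

```text
clock: 7.82
tcp_pos: [0.5106, -0.0674, 0.0126]
orientation: [0.069, 0.157, 0.985, -0.011]
wrist_force: [-0.5, -1.0, 1.5]
finger_gap: 0.041
grip_force: 0.9
```

{"api": "move_arm", "payload": {"targets": [[[-0.7, 0, 0.1], [0, 0, 0], 0.05], [[-0.7, 0, 0.1], [0, 0, 0], 0.05]]}}

```text
clock: 8.07
tcp_pos: [0.5113, -0.0677, 0.0126]
orientation: [0.069, 0.157, 0.985, -0.011]
wrist_force: [-1.2, -0.2, 0.5]
finger_gap: 0.0404
grip_force: 0.9
```

{"api": "move_arm", "payload": {"targets": [[[-0.6, 0, 0.1], [0, 0, 0], 0.05], [[-0.6, 0, 0.1], [0, 0, 0], 0.05]]}}

```text
clock: 8.32
tcp_pos: [0.5114, -0.0677, 0.0125]
orientation: [0.069, 0.157, 0.985, -0.011]
wrist_force: [-3.3, 1.6, 2.7]
finger_gap: 0.0405
grip_force: 1.7
```

{"api": "move_arm", "payload": {"targets": [[[3, 0, 0], [0, 0, 0], 0.05], [[15, 0, -2], [0, 0, 0], 0.05], [[30, 0, -50], [0, 0, 0], 0.05], [[30, 0, -50], [0, 0, 0], 0.05]]}}

```text
clock: 8.82
tcp_pos: [0.4773, -0.0564, 0.0603]
orientation: [0.071, 0.157, 0.985, -0.011]
wrist_force: [0.4, -0.2, -1.2]
finger_gap: 0.0409
grip_force: 0.0
```

```bash
python3 -c "
from h import *
go([-135,0,55],0,8)"
```

```text
t 8.82 jigP [-62.6  86.9  60.3] F [-0.1 -0.4 -1.2] gap 0.0409 | shift [-85.9 -71.5  17.9] turn [0.03 1.28 8.97]
```

{"api": "move_arm", "payload": {"targets": [[[-30, -71, 5], [0, 0, 1], 0.05], [[-86, -71, 18], [0.03, 1.28, 8.97], 0.05], [[-86, -71, 18], [0.03, 1.28, 8.97], 0.05], [[-86, -71, 18], [0.03, 1.28, 8.97], 0.05], [[-86, -71, 18], [0.03, 1.28, 8.97], 0.05]]}}

```text
clock: 9.45
tcp_pos: [0.538, -0.1512, 0.0509]
orientation: [0.01, 0.579, 0.815, 0.029]
wrist_force: [0.4, -0.8, -0.8]
finger_gap: 0.0407
grip_force: 0.0
```

```bash
python3 -c "
from h import *
go([-135,0,30],0,8)"
```

```text
t 9.45 jigP [-134.8    0.4   50.9] F [-0.6 -0.6 -0.8] gap 0.0407 | shift [-0.8 -1.  20.8] turn [0.03 0.57 3.69]
```

{"api": "move_arm", "payload": {"targets": [[[-0.8, -1, 21], [0.03, 0.57, 3.69], 0.05], [[-0.8, -1, 21], [0.03, 0.57, 3.69], 0.05], [[-0.8, -1, 21], [0.03, 0.57, 3.69], 0.05], [[-0.8, -1, 21], [0.03, 0.57, 3.69], 0.05], [[-0.8, -1, 21], [0.03, 0.57, 3.69], 0.05]]}}

```text
clock: 10.07
tcp_pos: [0.5382, -0.1517, 0.0301]
orientation: [-0.041, 0.803, 0.592, 0.056]
wrist_force: [-0.7, 0.3, -0.2]
finger_gap: 0.0402
grip_force: 0.0
```

```bash
python3 -c "
from h import *
go([-135,0,12.5],0,8)"
```

```text
t 10.07 jigP [-1.352e+02  1.000e-01  3.010e+01] F [ 0.   0.8 -0.2] gap 0.0402 | shift [-2.2  0.1 17.5] turn [0.   0.   0.03]
```

{"api": "move_arm", "payload": {"targets": [[[-2, 0, 14], [0, 0, 0], 0.05], [[-2, 0, 17.5], [0, 0, 0], 0.05], [[6, 0, 18.6], [0, 0, 0], 0.05], [[13, 0, 19.6], [0, 0, 0], 0.05], [[18, 0, 20.3], [0, 0, 0], 0.05]]}}

```text
clock: 10.7
tcp_pos: [0.545, -0.1313, 0.0136]
orientation: [-0.04, 0.803, 0.592, 0.056]
wrist_force: [-0.2, -0.4, -0.1]
finger_gap: 0.0403
grip_force: 0.3
```

```bash
python3 -c "
from h import *
go([-95,0,12.5],0,8)"
```

```text
t 10.7 jigP [-113.7   -0.2   13.6] F [-0.5  0.1 -0.1] gap 0.0403 | shift [18.3 -0.1  3.7] turn [0.01 0.01 0.04]
```

{"api": "move_arm", "payload": {"targets": [[[4, 0, 1.0], [0, 0, 0], 0.05], [[8, 0, 1.7], [0, 0, 0], 0.05], [[11, 0, 2.3], [0, 0, 0], 0.05], [[14, 0, 2.8], [0, 0, 0], 0.05], [[16, 0, 3.2], [0, 0, 0], 0.05]]}}

```text
clock: 11.32
tcp_pos: [0.5496, -0.1162, 0.0125]
orientation: [-0.04, 0.803, 0.592, 0.056]
wrist_force: [-0.2, -2.7, 1.9]
finger_gap: 0.0409
grip_force: 1.3
```

{"api": "move_arm", "payload": {"targets": [[[1, 0, 0.2], [0, 0, 0], 0.05], [[1, 0, 0.2], [0, 0, 0], 0.05]]}}

```text
clock: 11.58
tcp_pos: [0.5498, -0.1151, 0.0123]
orientation: [-0.04, 0.803, 0.592, 0.057]
wrist_force: [0.1, -1.8, 1.8]
finger_gap: 0.0405
grip_force: 0.9
```

{"api": "move_arm", "payload": {"targets": [[[1, 0, 0.2], [0, 0, 0], 0.05], [[1, 0, 0.2], [0, 0, 0], 0.05]]}}

```text
clock: 11.82
tcp_pos: [0.55, -0.1142, 0.0123]
orientation: [-0.04, 0.803, 0.592, 0.056]
wrist_force: [-0.9, -2.3, 2.3]
finger_gap: 0.0409
grip_force: 1.1
```

```bash
python3 -c "
from h import *
go([-91,0,12.5],0,8)
q=cam('side');print(rect(q,'tile',.021))
cv2.imwrite('pics/s3.png',cv2.resize(q['pixels'][250:360,190:330,::-1],None,fx=4,fy=4))"
```

```text
t 11.82 jigP [-95.9   0.1  12.3] F [-2.5  0.1  2.3] gap 0.0409 | shift [4.9 0.2 0.5] turn [0.01 0.   0.03]
[(array([600.2, -61.3]), array([50.2, 25.7]), 85.6, 0.61)]
```

View pics/s3.png

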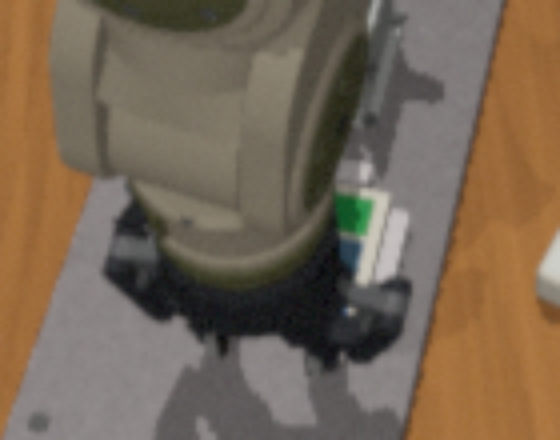

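The arm hides most of the tile, but its visible edge lies along the side stop (385,195)–(375,285). A few mm still separate it from the end stop at (355,170). I'll continue in small steps.

{"api": "move_arm", "payload": {"targets": [[[1, 0, 0.1], [0, 0, 0], 0.05], [[2, 0, 0.2], [0, 0, 0], 0.05], [[2, 0, 0.2], [0, 0, 0], 0.05]]}}

```text
clock: 12.3
tcp_pos: [0.5506, -0.1121, 0.0123]
orientation: [-0.041, 0.803, 0.592, 0.056]
wrist_force: [-1.0, -1.9, 1.1]
finger_gap: 0.0406
grip_force: 0.8
```

{"api": "move_arm", "payload": {"targets": [[[0.8, 0, 0.1], [0, 0, 0], 0.05], [[0.8, 0, 0.1], [0, 0, 0], 0.05]]}}

```text
clock: 12.55
tcp_pos: [0.5508, -0.1114, 0.0123]
orientation: [-0.041, 0.803, 0.592, 0.056]
wrist_force: [-0.2, -1.5, 1.0]
finger_gap: 0.0408
grip_force: 0.7
```

{"api": "move_arm", "payload": {"targets": [[[0.8, 0, 0.1], [0, 0, 0], 0.05], [[0.8, 0, 0.1], [0, 0, 0], 0.05]]}}

```text
clock: 12.8
tcp_pos: [0.5511, -0.1107, 0.0123]
orientation: [-0.041, 0.803, 0.592, 0.056]
wrist_force: [-0.4, -1.2, 0.3]
finger_gap: 0.0405
grip_force: 0.6
```

{"api": "move_arm", "payload": {"targets": [[[0.7, 0, 0.1], [0, 0, 0], 0.05], [[0.7, 0, 0.1], [0, 0, 0], 0.05]]}}

```text
clock: 13.05
tcp_pos: [0.5513, -0.11, 0.0123]
orientation: [-0.041, 0.803, 0.592, 0.056]
wrist_force: [-0.6, -1.8, 1.1]
finger_gap: 0.0405
grip_force: 0.6
```

{"api": "move_arm", "payload": {"targets": [[[0.7, 0, 0.1], [0, 0, 0], 0.05], [[0.7, 0, 0.1], [0, 0, 0], 0.05]]}}

```text
clock: 13.3
tcp_pos: [0.5514, -0.1098, 0.0124]
orientation: [-0.04, 0.803, 0.592, 0.056]
wrist_force: [-1.5, -3.8, 1.1]
finger_gap: 0.0408
grip_force: 1.7
```

{"api": "move_arm", "payload": {"targets": [[[0.6, 0, 0.1], [0, 0, 0], 0.05], [[0.6, 0, 0.1], [0, 0, 0], 0.05]]}}

```text
clock: 13.55
tcp_pos: [0.5514, -0.1097, 0.0124]
orientation: [-0.04, 0.803, 0.592, 0.056]
wrist_force: [-1.9, -5.1, 1.2]
finger_gap: 0.0412
grip_force: 2.8
```

{"api": "move_arm", "payload": {"targets": [[[0.5, 0, 0.1], [0, 0, 0], 0.05], [[0.5, 0, 0.1], [0, 0, 0], 0.05]]}}

```text
clock: 13.8
tcp_pos: [0.5514, -0.1096, 0.0123]
orientation: [-0.04, 0.803, 0.592, 0.055]
wrist_force: [-3.9, -6.1, 1.5]
finger_gap: 0.0402
grip_force: 3.6
```

{"api": "move_arm", "payload": {"targets": [[[-3, 0, 0], [0, 0, 0], 0.05], [[-15, 0, -2], [0, 0, 0], 0.05], [[-35, 0, -45], [0, 0, 0], 0.05], [[-35, 0, -45], [0, 0, 0], 0.05]]}}

```text
clock: 14.3
tcp_pos: [0.5418, -0.1501, 0.0548]
orientation: [-0.038, 0.803, 0.591, 0.058]
wrist_force: [1.5, -0.2, -0.3]
finger_gap: 0.0405
grip_force: 0.0
```

```bash
python3 -c "
from h import *
go([-52,95,45],90,-8)"
```

```text
t 14.3 jigP [-132.6   -2.8   54.8] F [ 0.3 -1.5 -0.3] gap 0.0405 | shift [ 78.9 -97.6  20.1] turn [ 0.03 -1.22 -9.  ]
```

{"api": "move_arm", "payload": {"targets": [[[20, -60, 3], [0, 0, -1], 0.05], [[79, -98, 12], [0.03, -1.22, -9], 0.05], [[79, -98, 20], [0.03, -1.22, -9], 0.05], [[79, -98, 20], [0.03, -1.22, -9], 0.05], [[79, -98, 20], [0.03, -1.22, -9], 0.05]]}}

```text
clock: 14.92
tcp_pos: [0.4696, -0.0403, 0.0424]
orientation: [0.02, 0.457, 0.889, 0.024]
wrist_force: [0.4, -0.3, 0.1]
finger_gap: 0.0407
grip_force: 0.0
```

```bash
python3 -c "
from h import *
go([-52,85,13],90,-8)"
```

```text
t 14.93 jigP [-49.6  99.1  42.4] F [-0.1 -0.5  0.1] gap 0.0407 | shift [-12.4   4.7  29.9] turn [ 0.06 -0.59 -3.7 ]
```

{"api": "move_arm", "payload": {"targets": [[[0, 0, 0], [0.06, -0.59, -3.7], 0.05], [[0, 0, 0], [0.06, -0.59, -3.7], 0.05], [[-3, 2, 10], [0.06, -0.59, -3.7], 0.05], [[-8, 4, 22], [0.06, -0.59, -3.7], 0.05], [[-12, 5, 30], [0.06, -0.59, -3.7], 0.05]]}}

```text
clock: 15.55
tcp_pos: [0.4819, -0.0467, 0.0125]
orientation: [0.068, 0.156, 0.985, -0.011]
wrist_force: [0.6, 0.5, -0.4]
finger_gap: 0.0402
grip_force: 0.0
```

```bash
python3 -c "
from h import *
go([-52,55,12.5],90,-8)
q=cam('side','s4.png')
cv2.imwrite('pics/s4.png',cv2.resize(q['pixels'][250:360,190:330,::-1],None,fx=5,fy=5,interpolation=cv2.INTER_CUBIC))"
```

```text
t 15.55 jigP [-52.   85.4  12.5] F [ 0.7 -0.5 -0.4] gap 0.0402 | shift [-30.1   0.3   4.2] turn [-0.01 -0.01 -0.05]
```

View pics/s4.png

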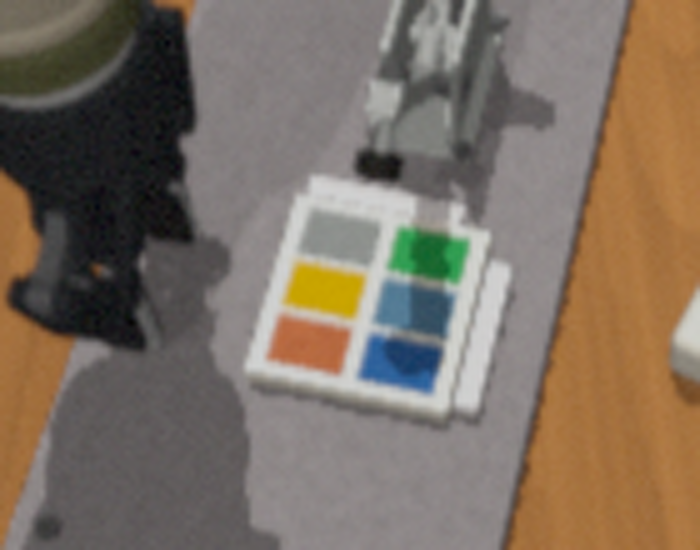

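The tile now touches both rails: the end stop along (310,185)–(465,215) and the side stop along (510,265)–(460,415). I'll do one light confirming push in −y.

{"api": "move_arm", "payload": {"targets": [[[-10, 0, 1.4], [0, 0, 0], 0.05], [[-20, 0, 2.8], [0, 0, 0], 0.05], [[-28, 0, 3.9], [0, 0, 0], 0.05], [[-32, 0, 4.5], [0, 0, 0], 0.05], [[-32.5, 0, 4.5], [0, 0, 0], 0.05]]}}

```text
clock: 16.23
tcp_pos: [0.5141, -0.0575, 0.0136]
orientation: [0.069, 0.156, 0.985, -0.011]
wrist_force: [-0.1, 0.0, 0.0]
finger_gap: 0.0404
grip_force: 0.0
```

{"api": "move_arm", "payload": {"targets": [[[-0.8, 0, 0.1], [0, 0, 0], 0.05], [[-1.4, 0, 0.2], [0, 0, 0], 0.05], [[-1.4, 0, 0.2], [0, 0, 0], 0.05]]}}

```text
clock: 16.6
tcp_pos: [0.5148, -0.0576, 0.0135]
orientation: [0.068, 0.156, 0.985, -0.011]
wrist_force: [-1.7, 0.4, 1.4]
finger_gap: 0.0407
grip_force: 1.2
```

{"api": "move_arm", "payload": {"targets": [[[-0.7, 0, 0.1], [0, 0, 0], 0.05], [[-0.7, 0, 0.1], [0, 0, 0], 0.05]]}}

```text
clock: 16.85
tcp_pos: [0.5149, -0.0576, 0.0133]
orientation: [0.068, 0.156, 0.985, -0.011]
wrist_force: [-5.9, 2.2, 4.6]
finger_gap: 0.0405
grip_force: 2.5
```

{"api": "move_arm", "payload": {"targets": [[[4, 0, 0], [0, 0, 0], 0.05], [[20, 0, -3], [0, 0, 0], 0.3], [[40, 0, -60], [0, 0, 0], 1], [[40, 0, -120], [0, 0, 0], 1], [[40, 0, -180], [0, 0, 0], 1]]}}

```text
clock: 17.48
tcp_pos: [0.453, -0.0376, 0.1878]
orientation: [0.069, 0.156, 0.985, -0.011]
wrist_force: [1.7, -0.4, 0.9]
finger_gap: 0.0003
grip_force: 0.0
```

```bash
python3 -c "
from h import *
go([70,0,190],0,0)"
```

```text
t 17.48 jigP [-52.  115.7 187.8] F [ 0.1 -1.7  0.9] gap 0.0003 | shift [-114.   122.9   13.7] turn [0.62 0.63 8.94]
```

{"api": "move_arm", "payload": {"targets": [[[-114, 123, 14], [0.62, 0.63, 8.94], 1], [[-114, 123, 14], [0.62, 0.63, 8.94], 1], [[-114, 123, 14], [0.62, 0.63, 8.94], 1], [[-114, 123, 14], [0.62, 0.63, 8.94], 1], [[-114, 123, 14], [0.62, 0.63, 8.94], 1]]}}

```text
clock: 18.1
tcp_pos: [0.6013, 0.0443, 0.1875]
orientation: [0.03, 0.583, 0.812, -0.005]
wrist_force: [-0.6, 0.2, -0.5]
finger_gap: 0.0001
grip_force: 0.0
```

```bash
python3 -c "
from h import *
go([70,0,175],0,0)"
```

```text
t 18.1 jigP [ 70.7  -1.1 187.5] F [-0.   0.6 -0.5] gap 0.0001 | shift [ 0.8 -1.6 12.4] turn [0.25 0.25 3.61]
```

{"api": "move_arm", "payload": {"targets": [[[1, -1.6, 12], [0.25, 0.25, 3.61], 1], [[1, -1.6, 12], [0.25, 0.25, 3.61], 1], [[1, -1.6, 12], [0.25, 0.25, 3.61], 1], [[1, -1.6, 12], [0.25, 0.25, 3.61], 1], [[1, -1.6, 12], [0.25, 0.25, 3.61], 1]]}}

```text
clock: 18.73
tcp_pos: [0.5998, 0.0434, 0.176]
orientation: [0.001, 0.805, 0.593, -0.0]
wrist_force: [0.0, 0.4, -0.3]
finger_gap: 0.0001
grip_force: 0.0
```

```bash
cat >> h.py <<'E'
def hp(th,off=0,r=95):
    """TCP jig pos for handle closing angle th, corner 11mm ahead, off = extra clearance"""
    e=1.21-th; n=np.array([-np.sin(e),np.cos(e)])
    x,z=np.array([89,67])+r*np.array([np.cos(e),np.sin(e)])+(8+off)*n
    return [x-11,0,z]
E
python3 -c "
from h import *
for th in(0,.2,.4,.6,.8,.9,1,1.1,1.15,1.21):print(th,np.round(hp(th),1))
go(hp(0,8),0,0)
for n in('side','top'):
  p=cam(n,'h%s.png'%n)
  for t in('handle','grip_push','foot','jig'):
    for d in env.landmark_of(t,p)[:1]:print(t,(RJ.T@(d['centre']*1000-O)).round(1),round(d['confidence'],2))
cv2.imwrite('pics/hside.png',cv2.resize(cam('side')['pixels'][150:360,180:360,::-1],None,fx=2.8,fy=2.8))
"
```

```text
0 [104.1   0.  158.7]
0.2 [121.8   0.  151.7]
0.4 [137.7   0.  141.3]
0.6 [151.3   0.  128. ]
0.8 [161.9   0.  112.2]
0.9 [166.    0.  103.6]
1 [169.2   0.   94.6]
1.1 [171.5   0.   85.4]
1.15 [172.3   0.   80.7]
1.21 [173.   0.  75.]
t 18.73 jigP [ 69.3   0.  176. ] F [ 0.4  0.1 -0.3] gap 0.0001 | shift [27.2  0.2 14.4] turn [0.   0.01 0.03]Traceback (most recent call last):
  File "<string>", line 8, in <module>
    for d in env.landmark_of(t,p)[:1]:print(t,(RJ.T@(d['centre']*1000-O)).round(1),round(d['confidence'],2))
                                                     ~~~~~~~~~~~~~~~~^~
ValueError: operands could not be broadcast together with shapes (3000,) (3,)
```

View pics/hside.png

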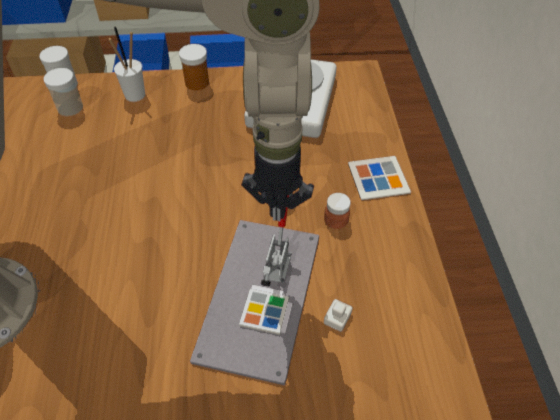

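Side view: the fingers at (278,212) are just in front of the red grip at (283,220), and the tile sits against both rails near (265,310). I'll close in and push along the arc.

{"api": "move_arm", "payload": {"targets": [[[27, 0, 14.5], [0, 0, 0], 1], [[35, 0, 17.5], [0, 0, 0], 1], [[40, 0, 19], [0, 0, 0], 1], [[46, 0, 21.5], [0, 0, 0], 1], [[52, 0, 24.5], [0, 0, 0], 1]]}}

```text
clock: 19.45
tcp_pos: [0.6159, 0.093, 0.1519]
orientation: [0.001, 0.805, 0.593, 0.0]
wrist_force: [-1.0, -0.1, 0.0]
finger_gap: -0.0001
grip_force: 0.6
```

```bash
python3 -c "
from h import *
for t in (.3,.4,.5,.6,.7,.75): go(hp(t),0,0)
"
```

```text
t 19.45 jigP [121.5  -0.3 151.9] F [-0.4  0.9  0. ] gap -0.0001 | shift [ 8.5 -0.3  4.9] turn [0.01 0.01 0.02]
t 19.45 jigP [121.5  -0.3 151.9] F [-0.4  0.9  0. ] gap -0.0001 | shift [16.2 -0.3 10.5] turn [0.01 0.01 0.02]
t 19.45 jigP [121.5  -0.3 151.9] F [-0.4  0.9  0. ] gap -0.0001 | shift [23.3 -0.3 16.9] turn [0.01 0.01 0.02]
t 19.45 jigP [121.5  -0.3 151.9] F [-0.4  0.9  0. ] gap -0.0001 | shift [29.8 -0.3 23.9] turn [0.01 0.01 0.02]
t 19.45 jigP [121.5  -0.3 151.9] F [-0.4  0.9  0. ] gap -0.0001 | shift [35.5 -0.2 31.5] turn [0.01 0.01 0.02]
t 19.45 jigP [121.5  -0.3 151.9] F [-0.4  0.9  0. ] gap -0.0001 | shift [38.1 -0.2 35.5] turn [0.01 0.01 0.02]
```

{"api": "move_arm", "payload": {"targets": [[[8.5, 0, 5], [0, 0, 0], 1], [[16, 0, 10.5], [0, 0, 0], 1], [[23, 0, 17], [0, 0, 0], 1], [[30, 0, 24], [0, 0, 0], 1], [[35.5, 0, 31.5], [0, 0, 0], 1]]}}

```text
clock: 20.08
tcp_pos: [0.6269, 0.1275, 0.1197]
orientation: [0.001, 0.805, 0.593, 0.0]
wrist_force: [0.8, -0.0, 2.1]
finger_gap: -0.0003
grip_force: 0.8
```

```bash
python3 -c "
from h import *
for t in (.75,.8,.85,.9,.95,1.): go(hp(t),0,0)
p=cam('top')
for t in('grip_push','foot','tile'):
    for d in env.landmark_of(t,p)[:1]:print(t,(RJ.T@(np.array(d['centre'])*1000-O)).round(1),round(d['confidence'],2))
cv2.imwrite('pics/h2.png',cv2.resize(cam('side')['pixels'][150:360,180:360,::-1],None,fx=2.8,fy=2.8))
"
```

```text
t 20.07 jigP [157.7  -0.4 119.7] F [ 0.2 -0.8  2.1] gap -0.0003 | shift [ 1.9 -0.4  3.3] turn [0.01 0.   0.03]
t 20.07 jigP [157.7  -0.4 119.7] F [ 0.2 -0.8  2.1] gap -0.0003 | shift [ 4.2 -0.4  7.5] turn [0.01 0.   0.03]
t 20.07 jigP [157.7  -0.4 119.7] F [ 0.2 -0.8  2.1] gap -0.0003 | shift [ 6.4 -0.4 11.7] turn [0.01 0.   0.03]
t 20.07 jigP [157.7  -0.4 119.7] F [ 0.2 -0.8  2.1] gap -0.0003 | shift [ 8.3 -0.4 16.1] turn [0.01 0.   0.03]
t 20.07 jigP [157.7  -0.4 119.7] F [ 0.2 -0.8  2.1] gap -0.0003 | shift [10.  -0.4 20.5] turn [0.01 0.   0.03]
t 20.07 jigP [157.7  -0.4 119.7] F [ 0.2 -0.8  2.1] gap -0.0003 | shift [11.5 -0.4 25. ] turn [0.01 0.   0.03]
tile [-43.    3.3  13.6] 0.86
```

View pics/h2.png

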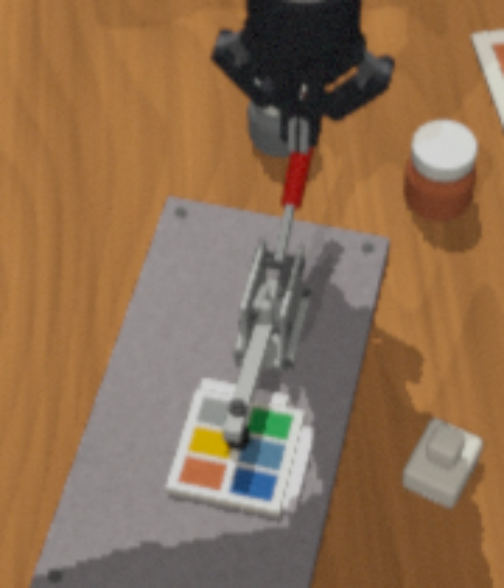

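The handle is following, with the fingertips on the grip at (298,140). The bar has come down so the foot at (237,430) is over the tile, which is still in the corner.

{"api": "move_arm", "payload": {"targets": [[[2, 0, 3.5], [0, 0, 0], 1], [[4, 0, 7.5], [0, 0, 0], 1], [[6.5, 0, 12], [0, 0, 0], 1], [[8.5, 0, 16], [0, 0, 0], 1], [[10, 0, 20.5], [0, 0, 0], 1]]}}

```text
clock: 20.95
tcp_pos: [0.6298, 0.1364, 0.1007]
orientation: [0.001, 0.805, 0.593, 0.001]
wrist_force: [-2.8, -0.6, 11.1]
finger_gap: -0.0
grip_force: 5.2
```

```bash
python3 -c "
from h import *
for t in (1.,1.05,1.1,1.13,1.16,1.19): go(hp(t),0,0)
"
```

```text
t 20.95 jigP [167.1  -0.6 100.7] F [-1.4  2.4 11.1] gap -0.0 | shift [ 2.1 -0.6  6.1] turn [0.02 0.   0.02]
t 20.95 jigP [167.1  -0.6 100.7] F [-1.4  2.4 11.1] gap -0.0 | shift [ 3.4 -0.6 10.7] turn [0.02 0.   0.02]
t 20.95 jigP [167.1  -0.6 100.7] F [-1.4  2.4 11.1] gap -0.0 | shift [ 4.4 -0.6 15.3] turn [0.02 0.   0.02]
t 20.95 jigP [167.1  -0.6 100.7] F [-1.4  2.4 11.1] gap -0.0 | shift [ 4.9 -0.6 18.1] turn [0.02 0.   0.02]
t 20.95 jigP [167.1  -0.6 100.7] F [-1.4  2.4 11.1] gap -0.0 | shift [ 5.4 -0.6 21. ] turn [0.02 0.   0.02]
t 20.95 jigP [167.1  -0.6 100.7] F [-1.4  2.4 11.1] gap -0.0 | shift [ 5.7 -0.6 23.8] turn [0.02 0.   0.02]
```

{"api": "move_arm", "payload": {"targets": [[[1, 0, 3.5], [0, 0, 0], 1], [[2, 0, 7], [0, 0, 0], 1], [[3, 0, 10.5], [0, 0, 0], 1], [[4, 0, 13.5], [0, 0, 0], 1], [[4.5, 0, 16], [0, 0, 0], 1]]}}

```text
clock: 21.58
tcp_pos: [0.6312, 0.1412, 0.0844]
orientation: [0.001, 0.805, 0.593, 0.001]
wrist_force: [-0.3, 0.2, 5.3]
finger_gap: -0.0
grip_force: 2.3
```

```bash
python3 -c "
from h import *
for t in (1.15,1.18,1.2,1.21): go(hp(t),0,0)
"
```

```text
t 21.57 jigP [172.1  -0.5  84.4] F [0.1 0.4 5.3] gap -0.0 | shift [ 0.3 -0.5  3.7] turn [ 0.01 -0.    0.03]
t 21.57 jigP [172.1  -0.5  84.4] F [0.1 0.4 5.3] gap -0.0 | shift [ 0.6 -0.5  6.5] turn [ 0.01 -0.    0.03]
t 21.57 jigP [172.1  -0.5  84.4] F [0.1 0.4 5.3] gap -0.0 | shift [ 0.8 -0.5  8.4] turn [ 0.01 -0.    0.03]
t 21.57 jigP [172.1  -0.5  84.4] F [0.1 0.4 5.3] gap -0.0 | shift [ 0.9 -0.5  9.4] turn [ 0.01 -0.    0.03]
```

{"api": "move_arm", "payload": {"targets": [[[0.3, 0, 2], [0, 0, 0], 1], [[0.5, 0, 4], [0, 0, 0], 1], [[0.5, 0, 5.5], [0, 0, 0], 1], [[0.5, 0, 6.5], [0, 0, 0], 1]]}}

```text
clock: 22.08
tcp_pos: [0.6304, 0.141, 0.0763]
orientation: [0.0, 0.805, 0.593, -0.001]
wrist_force: [0.4, -0.2, -0.1]
finger_gap: -0.0001
grip_force: 0.0
```

{"api": "move_arm", "payload": {"targets": [[[0, 0, 1], [0, 0, 0], 1], [[0, 0, 1.5], [0, 0, 0], 1], [[0, 0, 1.5], [0, 0, 0], 1]]}}

```text
clock: 22.45
tcp_pos: [0.6309, 0.1412, 0.0755]
orientation: [0.001, 0.805, 0.593, -0.0]
wrist_force: [0.2, 0.9, 0.2]
finger_gap: -0.0001
grip_force: 0.0
```

{"api": "move_arm", "payload": {"targets": [[[0, 0, 1], [0, 0, 0], 1], [[0, 0, 1], [0, 0, 0], 1]]}}

```text
clock: 22.7
tcp_pos: [0.631, 0.1412, 0.075]
orientation: [0.001, 0.805, 0.593, 0.0]
wrist_force: [-0.5, 0.1, 2.6]
finger_gap: 0.0001
grip_force: 1.4
```

The force fell to zero past centre, and contact came back only at the stop height (z ≈ 75 mm), so the clamp is locked. I'll retreat straight up.

{"api": "move_arm", "payload": {"targets": [[[0, 0, -10], [0, 0, 0], 1], [[0, 0, -60], [0, 0, 0], 1], [[-30, -60, -120], [0, 0, 0], 1], [[-60, -120, -150], [0, 0, 0], 1], [[-90, -180, -150], [0, 0, 0], 1]]}}

```text
clock: 23.32
tcp_pos: [0.4702, 0.1149, 0.2201]
orientation: [0.002, 0.805, 0.593, 0.002]
wrist_force: [0.1, -0.2, 0.1]
finger_gap: -0.0
grip_force: 0.0
```

```bash
python3 -c "
from h import *
go([0,0,0],0)
p=cam('top');q=cam('side')
for c in(p,q):
  for t in('grip_push','foot','tile','jig','muller','jar_a'):
    for d in env.landmark_of(t,c)[:2]:print(t,np.round(d['centre'],3),(RJ.T@(np.array(d['centre'])*1000-O)).round(1),round(d['confidence'],2))
cv2.imwrite('pics/f.png',cv2.resize(q['pixels'][170:360,180:360,::-1],None,fx=3.1,fy=3.1,interpolation=cv2.INTER_CUBIC))
"
```

```text
t 23.32 jigP [ 98.6 145.2 220.1] F [-0.1 -0.1  0.1] gap -0.0 | shift [-99.4 143.5 220.8] turn [ 0.03 -0.01  0.02]
grip_push [0.631 0.151 0.066] [181.3   2.9  65.5] 0.79
foot [0.621 0.239 0.002] [262.5  38.3   1.9] 0.59
tile [ 0.56  -0.066  0.014] [-46.6   5.7  13.9] 0.96
jig [ 0.578 -0.024 -0.001] [-1.3  1.1 -1.3] 0.58
muller [ 0.713 -0.079  0.   ] [ -13.1 -144.9    0.4] 0.64
jar_a [0.622 0.238 0.005] [262.   37.6   4.7] 0.96
jar_a [ 0.742  0.162 -0.   ] [ 2.254e+02 -9.960e+01 -1.000e-01] 0.56
grip_push [0.634 0.149 0.066] [180.5  -0.5  65.5] 0.6
foot [ 0.565 -0.056  0.02 ] [-36.4   3.2  19.9] 0.39
tile [ 0.566 -0.06   0.009] [-39.3   0.9   9.3] 0.61
jig [ 0.583 -0.02  -0.001] [ 3.6 -2.7 -1.4] 0.72
jig [0.591 0.016 0.048] [40.3  0.3 48.1] 0.34
muller [ 0.711 -0.082  0.001] [ -16.9 -143.3    1. ] 0.62
muller [ 0.616 -0.039  0.009] [ -4.4 -40.4   9.3] 0.29
jar_a [ 0.625  0.242 -0.001] [265.9  35.8  -0.6] 0.79
jar_a [ 0.74   0.164 -0.003] [226.8 -97.3  -2.7] 0.66
```

View pics/f.png

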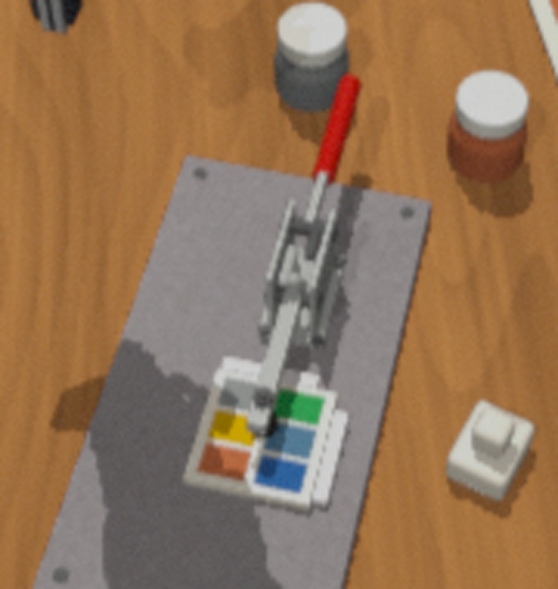

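The handle is level, with the grip at (340,125). The foot is on the tile at (262,415), the tile is tight against both rails, and the jars and muller haven't moved. I'll hand in.

```bash
python3 -c "
from h import *
print(env.hand_in())"
```

```text
the job is handed in; nothing more can be done
None
```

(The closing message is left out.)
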